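Park the car and close the garage roof

ROBOT

A 6-joint arm with a two-finger parallel gripper is mounted at the origin on the work surface. World frame = base frame: x ahead of the robot, y to its left, z up, the work surface at z = 0. Lengths are in m, angles in rad, forces in N, time in s.
With the tool pointing down it reaches from about 0.375 to 0.9 m from the base axis. Payload 3.1 kg.
Tool frame: the origin (TCP) lies at the centre of the arm's flange, where the gripper is bolted on; the fingertips stand 182 mm ahead of it and the grasp point (between the pads) lies 164 mm ahead of it; z points along the fingers, y is the line along which they close (so a half turn about z gives the same grasp; the last joint's range is limited). The gripper opens to 87 mm and grips with 3 to 60 N. Pads are 19 mm wide; open, the fingers measure 117 mm over their backs; the gripper's body (75 mm by 190 mm) begins 51 mm behind the grasp point.
Start: joints at [1.093, 0.527, 1.433, -0, 1.181, -0.178], TCP at [0.185, 0.597, 0.405] pointing down, gripper open.
Joint ranges: [-3.08, 3.08], [-0.75, 2.2], [0.22, 2.44], [-1.43, 4.57], [0, 2.65], [-2.85, 2.85]. Speed limits (rad/s): [2.79, 2.79, 3.14, 3.14, 3.14, 3.14].

INTERFACE

Orientations are given as a unit quaternion [x, y, z, w].
In Python, from rig import * gives the robot as it stands.
- The arm moves only by the tool move_arm, never from a script. Its argument "commands" is a list that holds one entry, the list of rows, each a list of 6 numbers: the shift along the tool's x, y, z in units of 40 mm (1.0 is 40 mm), then the turn, a rotation vector about the tool's x, y, z in rad. A call has 1 to 12 rows; each row is the pose to reach, as a shift and turn from the pose commanded when the call began, along the tool's axes at that moment; what a row does not reach only later rows make up. A row lasts 1/8 s, in which the tool goes at most 62.5 mm and 10.7 degrees, less where a joint would pass 70% of its speed; a pose out of reach is approached as far as the arm can. A call with a gripper value outside its range is refused whole. "claw" is the closure, from -1 (fully open) to 1 (shut), so that 0 is half open, set as the call begins (left out, the last holds). The fingers move at their own pace and stop on an object; "squeeze" is the grip in N (left out, the last holds). Time passes only in rows, so rows that repeat a pose let the fingers close. It gives the time, the measured TCP pose, the force, the opening and the grip force at its end, in the units of the state.
- get_obs(): the state, without advancing time (a new reading comes with each control period).
- camera(name): name is "side" or "top" or "wrist"; returns a dict with "pixels" (384x512x3 uint8, blue, green, red), "range_z" (384x512 float32, m along the optical axis (not along the pixel's ray), 0 where there is no reading), "camera_matrix" (3x3 intrinsics, pixels), "extrinsics" (4x4, takes a point from world to camera coordinates). Camera axes: x right, y up, looking along -z (the intrinsics and any distortion apply to the point x, -y, -z); pixel columns grow to the right and rows downward; lengths in m; the calibration is good to about 2 mm. A picture is of the moment at which its call begins.
- hand_in(): hands the job in; it is judged then, once.
The state is a dict: "time": time; "q": joint angles; "joint_velocities": joint speeds; "joint_torque": joint torques, N m; "position": TCP position; "tool_rot": TCP orientation; "ft_force": force on the tool from outside, world axes, zero at the start; "moment": the same for the moment, N m; "grip_width": finger opening in m; "grip_force": force on a finger pad.
Only numpy, scipy, OpenCV 4.12 (cv2) and the standard library are available. Lean on these libraries where they do the work, as an engineer would, in place of code of your own. Each camera call takes 0.05 s, during which the arm holds its last target. There are 200 camera calls.

TASK

Park the maple car upright on the floor of the open walnut garage, then take the roof that fits it (the larger of the two) out of the rack, lay it down flat on the table with its handle up and let go of it. Then take it again by its handle and close the garage with it, so that it lies level and fully down all round with its battens inside the walls. Leave the smaller roof and the other toys where they are.

Things in the scene. Friction and masses are not known exactly. Their poses are not given: they have to be found in the camera images.
- car: Maple toy car, 60 wide (x) x 104 long (y, nose to +y) x 50 mm high, about 140 g. Origin: centre of its underside, z up. Deck 25 mm high; on it a cabin 36 wide (x) x 44 long (y), centred at y = -4 mm, from 25 to 50 mm high. It stands in the middle of the table, which is clear and free for use once the car is gone.
- garage: Walnut garage, fixed: open-topped box 110 (x) x 150 (y) x 64 mm high, walls 10 mm, floor 8 mm thick, inside 90 x 130 x 56 mm. Origin: centre of its underside, z up. The car goes in lengthwise along y, nose either way. Garage and rack stand one left, one right of the middle.
- garage_top (a point): Centre of the garage's open mouth, level with the top of its walls, 64 mm above the table.
- roof: The garage's flat walnut roof, the larger of two: slab 12 mm thick (x), 150 long (y), 110 wide (z), about 150 g. It starts standing on a long edge in the rack. Origin: middle of that lower edge; z runs up the slab to its other edge at 110 mm; +x points out of the handle face (at first away from the robot; up once laid as a roof). Fits either way round.
- roof_handle (a point): Middle of the roof's handle, 13 mm off the slab's face: a bar 70 mm long along y, 16 mm thick (z 47 to 63 mm), standing 26 mm off the face.
- roof_under (a point): Centre of the slab's underside (-x face). Beside it two locating battens 7 mm high, 8 mm wide, 84 mm long along z, at y = +-58.5 mm; they drop inside the garage walls with 2.5 to 3 mm to spare each way. Laid on the table on its battens, this point is 7 mm above it.
- rack: Plywood rack, fixed: base 170 x 170 x 12 mm, two places for roofs at x = -37.5 and +37.5 mm, each between four 12 mm round posts 32 mm tall above the base, 15 mm apart in x. A roof stands in each, handle towards +x, its lower edge on the base top. Origin: centre of its underside, z up. Which roof is in which place varies.
- small_roof: Smaller roof of the same make (110 long x 90 wide), belongs to another toy; in the rack's other place. Same axes as the roof. Leave it.
- tree: Bystander: turned wooden tree, 48 mm across, 85 mm high, origin under its centre.
- bridge: Bystander: wooden bridge block 25 x 80 x 48 mm, origin under its centre.
- hoop: Bystander: flat wooden ring 60 mm across, 16 mm high, origin under its centre.
- cup: Bystander: wooden cup 70 mm across, 85 mm high, origin under its centre.
- ball_red_center (a point): Bystander: centre of the red ball, 20 mm across, in the tray at the foot of the chute box on the left.
- ball_green_center (a point): Bystander: centre of the green ball, 20 mm across, in the tray at the foot of the chute box on the left.
- ball_blue_center (a point): Bystander: centre of the blue ball, 20 mm across, in the tray at the foot of the chute box on the left.
- ball_yellow_center (a point): Bystander: centre of the yellow ball, 20 mm across, in the tray at the foot of the chute box on the left.
Things that resemble listed ones, but are neither listed nor needed, are in the scene too. What is shaped like the roof but pink or red is not meant.

How it is judged:
By the outcome, as a careful person would: the job done as asked, in the order asked, and still so for the second after the job is handed in, with the robot touching nothing.
It also fails if it takes over 64 s, if anything falls off the work surface, if the arm or the gripper's body presses on something with over 40 N, if the wrist force passes 120 N, or if a joint passes its speed limit or range.

## Working session

There is one attempt and no reset: what is moved stays moved. The work goes in short steps, Python scripts to look and compute and a tool call to move; the robot and the scene stay as the last step left them, time stands still between calls to the robot, and variables do not carry over. Pictures are saved under pics/ and viewed, at most 10 in all, crops included, and the job is handed in when it is done.

Besides the shell and the picture viewer there is one more tool, called after "Emit:" by a JSON object that holds its "method" and its "body", one argument or row to a line. move_arm: Moves the arm, as the interface text tells. Its arguments: {"type":"object","properties":{"commands":{"type":"array","items":{"type":"array","items":{"type":"array","items":{"type":"number"}}}},"claw":{"type":"number"},"squeeze":{"type":"number"}},"required":["commands"]}

```bash
ls; mkdir -p pics; cat > h.py <<'E'
from rig import *
import numpy as np, cv2
from scipy.spatial.transform import Rotation as R
def pts(c):
    K=np.array(c["camera_matrix"]);E=np.array(c["extrinsics"]);z=c["range_z"]
    v,u=np.mgrid[0:384,0:512]
    P=np.stack([(u-K[0,2])/K[0,0]*z,-(v-K[1,2])/K[1,1]*z,-z],-1)
    W=(P-E[:3,3])@E[:3,:3]
    W[z<=0]=np.nan
    return W
E
python3 - <<'E'
from h import *
o=get_obs();print(o)
for n in("top","side"):
    c=camera(n);np.savez("%s0.npz"%n,**c);cv2.imwrite("pics/%s0.png"%n,c["pixels"])
    W=pts(c);print(n,np.array(c["camera_matrix"]).round(1).tolist(),np.array(c["extrinsics"]).round(3).tolist(),(c["range_z"]>0).mean(),np.nanpercentile(W.reshape(-1,3),[5,50,95],axis=0).round(3), [k for k in c])
E
```

```text
pics
{'time': 0.0, 'q': array([ 1.09251007e+00,  5.28462848e-01,  1.43388506e+00, -3.78080611e-05,
        1.18137418e+00, -1.78466283e-01]), 'joint_velocities': array([-2.41017457e-03, -7.09717847e-04,  4.66307057e-05, -8.79345163e-04,
        2.46783916e-03,  1.53764226e-03]), 'joint_torque': array([ 4.27174145e-04, -4.40038848e+01, -1.76591957e+01,  6.34618755e-02,
        5.82816044e-02, -1.77413253e-04]), 'position': array([0.18439119, 0.59682866, 0.40377873]), 'tool_rot': array([ 1.49341931e-01,  9.88785039e-01, -1.01346503e-03, -3.26831544e-04]), 'ft_force': array([ 0.70876002, -0.35724575, -0.73821711]), 'moment': array([0.01214133, 0.04471561, 0.00088798]), 'grip_force': 0.0, 'grip_width': 0.08764909499041283}
top [[398.2, 0.0, 259.2], [0.0, 398.2, 195.5], [0.0, 0.0, 1.0]] [[-0.005, -1.0, -0.001, 0.151], [0.995, -0.005, 0.1, -0.564], [-0.1, -0.0, 0.995, -1.172], [0.0, 0.0, 0.0, 1.0]] 0.9959869384765625 [[ 0.071 -0.605 -0.75 ]
 [ 0.583  0.16  -0.   ]
 [ 1.549  1.272  0.077]] ['pixels', 'range_z', 'camera_matrix', 'extrinsics']
side [[430.8, 0.0, 255.8], [0.0, 430.8, 195.2], [0.0, 0.0, 1.0]] [[-0.996, -0.094, -0.011, 0.548], [0.042, -0.543, 0.839, -0.011], [-0.085, 0.834, 0.545, -1.403], [0.0, 0.0, 0.0, 1.0]] 0.9960683186848959 [[-0.157 -2.    -0.751]
 [ 0.546  0.052  0.   ]
 [ 2.31   0.662  0.505]] ['pixels', 'range_z', 'camera_matrix', 'extrinsics']
```

View pics/top0.png

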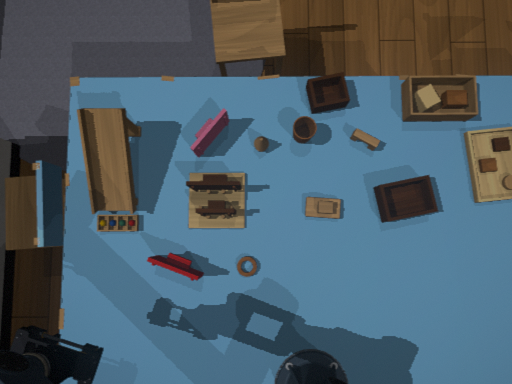

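View pics/side0.png

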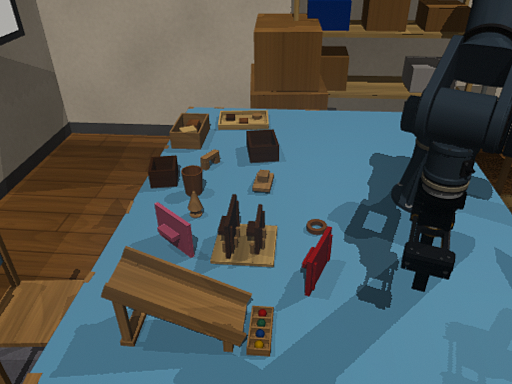

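The top view shows the rack at (217,200), with the larger roof in the far slot (215,183) and the small one at (215,209). The car is at (323,208) and the garage at (407,198). The decoys are a box at (328,93) and pink and red roofs.

```bash
cat >> h.py <<'E'
def rect(W,m,zlo,zhi,box=None):
    m=m&(W[...,2]>zlo)&(W[...,2]<zhi)
    P=W[m]; r=cv2.minAreaRect((P[:,:2]*1000).astype(np.float32))
    return len(P),np.round(r[0],1),np.round(r[1],1),round(r[2],1),np.median(P[:,2]).round(4)
def roi(u0,u1,v0,v1):
    m=np.zeros((384,512),bool);m[v0:v1,u0:u1]=1;return m
E
python3 - <<'E'
from h import *
c=np.load("top0.npz");W=pts(c)
print("cardeck",rect(W,roi(298,348,190,225),.018,.06))
print("carcabin",rect(W,roi(298,348,190,225),.042,.06))
print("garage rim",rect(W,roi(368,445,170,228),.058,.07))
print("rack base",rect(W,roi(180,252,165,235),.008,.017))
print("roofbig",rect(W,roi(180,252,165,194),.115,.13),rect(W,roi(180,252,165,194),.05,.13))
print("small",rect(W,roi(180,252,196,225),.095,.11),rect(W,roi(180,252,196,225),.05,.11))
for r in (183,190,209,215): print(r,[tuple(W[r,u].round(3)) for u in range(185,250,8)])
for n,b in dict(tree=(250,272,132,155),cup=(288,320,112,146),hoop=(234,264,252,280)).items(): print(n,rect(W,roi(*b),.012,.1))
E
```

```text
cardeck (681, array([528.7, -43.8]), array([104.4,  60.2]), 85.5, np.float64(0.0265))
carcabin (184, array([528.6, -47.7]), array([43.8, 36.3]), 84.4, np.float64(0.05))
garage rim (611, array([ 552.4, -287.8]), array([110. , 152.7]), 11.5, np.float64(0.0639))
rack base (1865, array([548., 279.]), array([168.9, 177.9]), 89.9, np.float64(0.0124))
roofbig (268, array([590.8, 278.4]), array([148.7,  12.3]), 89.5, np.float64(0.1221)) (557, array([599.6, 277.8]), array([150. ,  42.8]), 89.7, np.float64(0.1079))
small (155, array([515.3, 273.2]), array([107.8,   9.1]), 89.6, np.float64(0.1026)) (357, array([524.6, 272.9]), array([108.4,  42.7]), 89.8, np.float64(0.0693))
183 [(np.float64(0.607), np.float64(0.377), np.float64(0.001)), (np.float64(0.591), np.float64(0.333), np.float64(0.119)), (np.float64(0.591), np.float64(0.31), np.float64(0.121)), (np.float64(0.59), np.float64(0.287), np.float64(0.128)), (np.float64(0.591), np.float64(0.265), np.float64(0.124)), (np.float64(0.591), np.float64(0.243), np.float64(0.123)), (np.float64(0.59), np.float64(0.221), np.float64(0.124)), (np.float64(
[... 1245 characters left out ...]
508), np.float64(0.349), np.float64(0.014)), (np.float64(0.503), np.float64(0.314), np.float64(0.092)), (np.float64(0.506), np.float64(0.297), np.float64(0.045)), (np.float64(0.507), np.float64(0.277), np.float64(0.012)), (np.float64(0.507), np.float64(0.252), np.float64(0.013)), (np.float64(0.507), np.float64(0.228), np.float64(0.012)), (np.float64(0.507), np.float64(0.204), np.float64(0.013)), (np.float64(0.507), np.float64(0.18), np.float64(0.004))]
tree (179, array([725.3, 141.9]), array([42.7, 45.1]), 89.7, np.float64(0.0487))
cup (371, array([778.4,  11.7]), array([ 67.9, 108.6]), 81.1, np.float64(0.0618))
hoop (193, array([354. , 187.4]), array([56.9, 56.8]), 45.5, np.float64(0.0163))
```

```bash
cat >> h.py <<'E'
def Rdown(deg):
    a=np.radians(deg);y=np.array([np.cos(a),np.sin(a),0]);z=np.array([0,0,-1.])
    return np.c_[np.cross(y,z),y,z]
def to(p,Rt,grasp=True):
    "row needed to bring grasp point (or TCP) to p with orientation Rt"
    o=get_obs();R0=R.from_quat(o["tool_rot"]).as_matrix();p=np.array(p,float)
    if grasp:p=p-Rt[:,2]*.164
    s=R0.T@(p-o["position"])/.04;t=R.from_matrix(R0.T@Rt).as_rotvec()
    print("t%.2f"%o["time"],"row",s.round(3),t.round(3),"| g",(o["position"]+R0[:,2]*.164).round(4),"q",o["q"].round(3),"w%.4f f%.1f"%(o["grip_width"],o["grip_force"]),o["ft_force"].round(1))
E
python3 -c "
from h import *
to([.5286,-.0475,.14],Rdown(-4.5))"
```

```text
t0.10 row [-12.979 -12.845   2.517] [-2.00e-03  1.00e-03  1.35e+00] | g [0.1843 0.5966 0.2398] q [ 1.093  0.528  1.434 -0.     1.181 -0.179] w0.0869 f0.0 [-0.3  1.1 -0.8]
```

Emit:
{"method": "move_arm", "body": {
  "commands": [
    [[-6.5,-6.4,0.5,0,0,0.7],[-12.98,-12.85,0.5,0,0,1.35],[-12.98,-12.85,0.5,0,0,1.35],[-12.98,-12.85,0.5,0,0,1.35],[-12.98,-12.85,0.5,0,0,1.35],[-12.98,-12.85,0.5,0,0,1.35],[-12.98,-12.85,0.5,0,0,1.35],[-12.98,-12.85,0.5,0,0,1.35],[-12.98,-12.85,0.5,0,0,1.35],[-12.98,-12.85,2.5,0,0,1.35],[-12.98,-12.85,2.5,0,0,1.35],[-12.98,-12.85,2.5,0,0,1.35]]
  ],
  "claw": -0.4
}}

```text
time: 1.6
position: [0.5291, -0.0486, 0.304]
tool_rot: [0.735, 0.678, 0.0, -0.0]
ft_force: [0.9, 0.9, 0.4]
grip_width: 0.0609
grip_force: 0.0
```

```bash
python3 - <<'E'
from h import *
to([.5286,-.0475,.046],Rdown(-4.5))
c=camera("wrist");np.savez("w1.npz",**c);W=pts(c);cv2.imwrite("pics/w1.png",c["pixels"])
print(rect(W,(abs(W[...,0]-.53)<.08)&(abs(W[...,1]+.045)<.08),.044,.056),rect(W,(abs(W[...,0]-.53)<.08)&(abs(W[...,1]+.045)<.08),.018,.056))
E
```

```text
t1.60 row [ 0.025 -0.014  2.351] [ 0.    -0.    -0.001] | g [ 0.5291 -0.0485  0.14  ] q [-0.302  0.55   1.761  0.     0.831 -0.223] w0.0609 f0.0 [0.9 0.9 0.4]
(2220, array([528.6, -45.7]), array([44., 36.]), 85.5, np.float64(0.0504)) (7286, array([528.9, -41.7]), array([102.9,  60.1]), 85.6, np.float64(0.0259))
```

Emit:
{"method": "move_arm", "body": {
  "commands": [
    [[0.02,0,1.5,0,0,0],[0.02,0,2.2,0,0,0],[0.02,0,2.35,0,0,0],[0.02,0,2.35,0,0,0]]
  ]
}}

```text
time: 2.15
position: [0.5287, -0.0458, 0.2113]
tool_rot: [0.734, 0.679, 0.0, 0.0]
ft_force: [0.3, 0.2, -0.1]
grip_width: 0.0609
grip_force: 0.0
```

Emit:
{"method": "move_arm", "body": {
  "commands": [
    [[0,0,0,0,0,0],[0,0,0,0,0,0],[0,0,0,0,0,0],[0,0,0,0,0,0],[0,0,-1,0,0,0],[0,0,-2.5,0,0,0],[0,0,-2.5,0,0,0]]
  ],
  "claw": 0.4,
  "squeeze": 25
}}

```text
time: 3.02
position: [0.53, -0.0463, 0.3151]
tool_rot: [0.734, 0.679, 0.003, 0.004]
ft_force: [1.1, 0.1, -1.5]
grip_width: 0.0358
grip_force: 25.0
```

```bash
python3 - <<'E'
from h import *
Rg=Rdown(11.5)
yg=np.array([-np.sin(np.radians(11.5)),np.cos(np.radians(11.5))])
p=np.array([.5524,-.2878])-.004*yg
print(p);to([*p,.15],Rg)
E
```

```text
[ 0.55319747 -0.2917197 ]
t3.02 row [-6.071  1.061  0.05 ] [ 0.009  0.003 -0.28 ] | g [ 0.5316 -0.0467  0.1511] q [-0.297  0.531  1.754  0.     0.846 -0.218] w0.0358 f25.0 [ 1.1  0.1 -1.5]
```

Emit:
{"method": "move_arm", "body": {
  "commands": [
    [[-3,0.5,0,0,0,-0.14],[-6.07,1.06,0,0.009,0.003,-0.28],[-6.07,1.06,0,0.009,0.003,-0.28],[-6.07,1.06,0,0.009,0.003,-0.28],[-6.07,1.06,0,0.009,0.003,-0.28],[-6.07,1.06,0,0.009,0.003,-0.28],[-6.07,1.06,0,0.009,0.003,-0.28]]
  ]
}}

```text
time: 3.9
position: [0.5512, -0.2897, 0.3101]
tool_rot: [0.632, 0.775, -0.002, -0.006]
ft_force: [-0.5, -0.1, -1.2]
grip_width: 0.0358
grip_force: 25.0
```

```bash
python3 - <<'E'
from h import *
to([.5532,-.2917,.054+.001],Rdown(11.5))
c=camera("wrist");np.savez("w2.npz",**c);W=pts(c);cv2.imwrite("pics/w2.png",c["pixels"])
m=(abs(W[...,0]-.5524)<.12)&(abs(W[...,1]+.288)<.12)
print(rect(W,m,.058,.069))
E
```

```text
t3.90 row [-0.075  0.061  2.277] [-0.01  -0.007  0.002] | g [ 0.5494 -0.2889  0.1461] q [-0.662  0.641  1.518 -0.004  0.995 -0.862] w0.0358 f25.0 [-0.5 -0.1 -1.2]
(5709, array([ 549.9, -272.1]), array([110.9, 121.8]), 11.1, np.float64(0.0646))
```

View pics/w2.png

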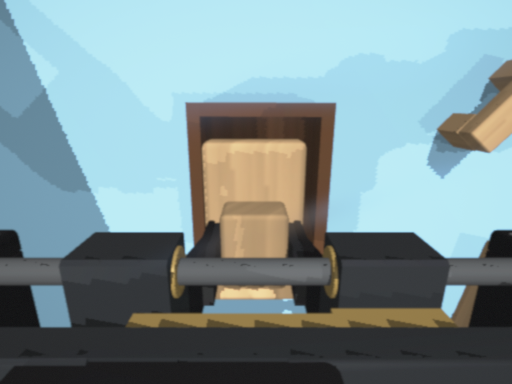

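The car is centred over the garage mouth (rim columns 187–335, car 203–305), so I'll lower it.

Emit:
{"method": "move_arm", "body": {
  "commands": [
    [[-0.07,0.06,1.0,-0.01,-0.007,0],[-0.07,0.06,1.8,-0.01,-0.007,0],[-0.07,0.06,2.1,-0.01,-0.007,0],[-0.07,0.06,2.26,-0.01,-0.007,0],[-0.07,0.06,2.26,-0.01,-0.007,0],[-0.07,0.06,2.26,-0.01,-0.007,0]]
  ]
}}

```text
time: 4.7
position: [0.5542, -0.2936, 0.2218]
tool_rot: [0.633, 0.775, -0.0, 0.003]
ft_force: [0.3, 0.0, -0.9]
grip_width: 0.0357
grip_force: 25.0
```

```bash
python3 -c "
from h import *
to([.5532,-.2917,.0553],Rdown(11.5))"
```

```text
t4.70 row [ 0.052 -0.015  0.063] [0.003 0.005 0.   ] | g [ 0.5548 -0.2942  0.0578] q [-6.650e-01  7.700e-01  1.555e+00 -1.000e-03  8.110e-01 -8.660e-01] w0.0357 f25.0 [ 0.3  0.  -0.9]
```

Emit:
{"method": "move_arm", "body": {
  "commands": [
    [[0.04,0,0.06,0,0.005,0],[0.04,0,0.07,0,0.005,0],[0.04,0,0.07,0,0.005,0]]
  ]
}}

```text
time: 5.08
position: [0.5539, -0.2924, 0.2197]
tool_rot: [0.633, 0.775, 0.001, 0.001]
ft_force: [-0.5, -1.2, 5.7]
grip_width: 0.0361
grip_force: 25.0
```

Emit:
{"method": "move_arm", "body": {
  "commands": [
    [[0,0,0,0,0,0],[0,0,0,0,0,0],[0,0,0,0,0,0],[0,0,-0.8,0,0,0],[0,0,-2,0,0,0],[0,0,-3.5,0,0,0],[0,0,-5,0,0,0],[0,0,-5,0,0,0],[0,0,-5,0,0,0]]
  ],
  "claw": -0.18
}}

```text
time: 6.2
position: [0.5528, -0.2919, 0.4173]
tool_rot: [0.633, 0.775, 0.001, -0.001]
ft_force: [-0.3, -0.2, 1.0]
grip_width: 0.0512
grip_force: 0.0
```

```bash
python3 - <<'E'
from h import *
c=camera("wrist");np.savez("w3.npz",**c);W=pts(c)
m=(abs(W[...,0]-.5524)<.12)&(abs(W[...,1]+.288)<.12)
print(rect(W,m,.0605,.068),rect(W,m,.052,.0605),np.nanmin(W[m][:,1]))
# approach for roof: above rack, tool y along -y (j6 check)
to([.605,.278,.2],Rdown(90)); to([.605,.278,.2],Rdown(-90))
c=camera("top");W=pts(c);m=roi(368,445,170,228)
print(rect(W,m,.0605,.07),rect(W,m,.052,.0605),rect(W,m,.028,.038))
E
```

```text
(3821, array([ 552.6, -285.7]), array([110.3, 149.8]), 11.4, np.float64(0.0646)) (1503, array([ 552.7, -286.3]), array([ 90.4, 130.3]), 11.5, np.float64(0.0582)) -0.4079982088402013
t6.25 row [13.692  4.128  1.369] [ 0.003 -0.005 -1.37 ] | g [ 0.5524 -0.2911  0.2522] q [-0.665  0.516  1.419  0.003  1.211 -0.867] w0.0511 f0.0 [-0.5 -0.3  0.3]
t6.25 row [13.692  4.128  1.369] [-0.005 -0.003  1.772] | g [ 0.5524 -0.2911  0.2522] q [-0.665  0.516  1.419  0.003  1.211 -0.867] w0.0511 f0.0 [-0.5 -0.3  0.3]
(590, array([ 552.3, -287. ]), array([110., 153.]), 11.3, np.float64(0.0642)) (259, array([ 551.5, -285.4]), array([109.9, 148.2]), 11.1, np.float64(0.0575)) (559, array([ 552.1, -282.6]), array([104.2, 143.3]), 10.2, np.float64(0.0331))
```

Emit:
{"method": "move_arm", "body": {
  "commands": [
    [[4,1,0,0,0,0.5],[13.7,4.1,0.0,0,0,1.77],[13.7,4.1,0.0,0,0,1.77],[13.7,4.1,0,0,0,1.77],[13.7,4.1,0.0,0,0,1.77],[13.7,4.1,0.0,0,0,1.77],[13.7,4.1,0.0,0,0,1.77],[13.7,4.1,0,0,0,1.77],[13.7,4.1,0,0,0,1.77],[13.7,4.1,0,0,0,1.77],[13.7,4.1,0.5,0,0,1.77],[13.7,4.1,0.5,0,0,1.77]]
  ],
  "claw": -1
}}

```text
time: 7.8
position: [0.6034, 0.2779, 0.3952]
tool_rot: [1.0, 0.002, -0.004, -0.0]
ft_force: [0.4, 0.0, 0.1]
grip_width: 0.0872
grip_force: 0.0
```

```bash
python3 - <<'E'
from h import *
to([.607,.278,.14],Rdown(-90))
c=camera("wrist");np.savez("w4.npz",**c);W=pts(c);cv2.imwrite("pics/w4.png",c["pixels"])
m=(abs(W[...,0]-.60)<.08)&(abs(W[...,1]-.278)<.1)
print(rect(W,m,.118,.13))
h=m&(W[...,0]>.602)&(W[...,2]>.045)&(W[...,2]<.09)
print(rect(W,h,.045,.09)); P=W[h]; print(np.percentile(P,[2,10,50,90,98],axis=0).round(4))
h=m&(W[...,0]>.585)&(W[...,0]<.602)&(W[...,2]>.07)&(abs(W[...,1]-.278)<.03); P=W[h]; print(len(P),np.polyfit(P[:,2],P[:,0],1))
E
```

```text
t7.80 row [ 0.106 -0.003  2.279] [-0.     0.007  0.003] | g [0.6023 0.2779 0.2312] q [0.263 0.593 1.334 0.002 1.222 1.83 ] w0.0872 f0.0 [0.4 0.  0.1]
(2308, array([591.8, 280.4]), array([149.3,  12.8]), 89.7, np.float64(0.1225))
(1586, array([613. , 280.5]), array([98.5, 22. ]), 89.8, np.float64(0.0755))
[[0.6024 0.2461 0.0461]
 [0.6044 0.252  0.0726]
 [0.6139 0.2808 0.0755]
 [0.6232 0.3087 0.0765]
 [0.6237 0.3146 0.077 ]]
1933 [-0.1398503   0.61037592]
```

View pics/w4.png

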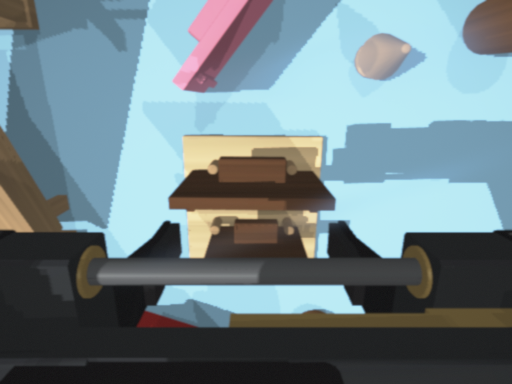

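The wrist view shows the large roof's top edge at (252,195) and its handle at (252,168), centred between the fingers. Measured handle top is z≈0.0765 and its outer face x≈0.6237.

```bash
python3 -c "
from h import *
to([.6115,.279,.078],Rdown(-90))"
```

```text
t7.85 row [ 0.204 -0.037  3.864] [-0.001  0.004  0.002] | g [0.6033 0.2775 0.2326] q [0.262 0.591 1.333 0.002 1.222 1.83 ] w0.0872 f0.0 [-0.3 -0.3  1.2]
```

Emit:
{"method": "move_arm", "body": {
  "commands": [
    [[0.21,-0.035,0.5,0,0.004,0],[0.21,-0.035,1.5,0,0.004,0],[0.21,-0.035,2.5,0,0.004,0],[0.21,-0.035,3.2,0,0.004,0],[0.21,-0.035,3.6,0,0.004,0],[0.21,-0.035,3.6,0,0.004,0],[0.21,-0.035,3.6,0,0.004,0]]
  ]
}}

```text
time: 8.72
position: [0.6138, 0.2792, 0.2564]
tool_rot: [1.0, 0.001, 0.004, -0.002]
ft_force: [-0.0, 0.4, -0.1]
grip_width: 0.0872
grip_force: 0.0
```

```bash
python3 -c "
from h import *
to([.6115,.279,.078],Rdown(-90))"
```

```text
t8.72 row [-0.061  0.006  0.36 ] [-0.003 -0.008  0.001] | g [0.615  0.2797 0.0924] q [2.610e-01 7.670e-01 1.413e+00 1.000e-03 9.530e-01 1.830e+00] w0.0872 f0.0 [-0.   0.4 -0.1]
```

Emit:
{"method": "move_arm", "body": {
  "commands": [
    [[-0.04,0,0.15,0,-0.004,0],[-0.05,0,0.3,0,-0.004,0],[-0.05,0,0.36,0,-0.004,0],[-0.05,0,0.36,0,-0.004,0],[-0.05,0,0.36,0,-0.004,0]]
  ]
}}

```text
time: 9.35
position: [0.6112, 0.2793, 0.241]
tool_rot: [1.0, 0.001, 0.001, -0.001]
ft_force: [0.7, -0.1, 0.2]
grip_width: 0.0871
grip_force: 0.0
```

Emit:
{"method": "move_arm", "body": {
  "commands": [
    [[0,0,0,0,0,0],[0,0,0,0,0,0],[0,0,0,0,0,0],[0,0,0,0,0,0]]
  ],
  "claw": 0,
  "squeeze": 30
}}

```text
time: 9.85
position: [0.6112, 0.2793, 0.241]
tool_rot: [1.0, 0.001, 0.001, -0.001]
ft_force: [0.8, -0.5, 1.6]
grip_width: 0.0698
grip_force: 30.0
```

```bash
python3 -c "
from h import *
to([.6115,.279,.078],Rdown(-90))"
```

```text
t9.85 row [ 0.008  0.007 -0.025] [-0.003 -0.001  0.002] | g [0.6114 0.2797 0.077 ] q [0.262 0.786 1.424 0.003 0.93  1.83 ] w0.0698 f30.0 [ 0.8 -0.5  1.6]
```

Emit:
{"method": "move_arm", "body": {
  "commands": [
    [[0,0,-0.3,0,0,0],[0,0,-0.7,0,0,0],[0,0,-1.2,0,0,0],[0,0,-2,0,0,0],[0,0,-3,0,0,0],[0,0,-4,0,0,0],[0,0,-4,0,0,0],[0,0,-4,0,0,0]]
  ]
}}

```text
time: 10.85
position: [0.6104, 0.2787, 0.4011]
tool_rot: [1.0, 0.001, 0.0, -0.001]
ft_force: [-0.1, 0.1, -2.0]
grip_width: 0.0696
grip_force: 30.0
```

```bash
python3 - <<'E'
from h import *
to([.60,-.0,.22],Rdown(-90))
c=camera("side");cv2.imwrite("pics/s5.png",c["pixels"][100:330,150:450])
W=pts(c);np.savez("s5.npz",**c)
E
```

```text
t10.85 row [-0.273  6.968  0.41 ] [-0.002 -0.001  0.002] | g [0.6105 0.2791 0.2371] q [0.262 0.595 1.312 0.002 1.234 1.83 ] w0.0696 f30.0 [-0.1  0.1 -2. ]
```

View pics/s5.png

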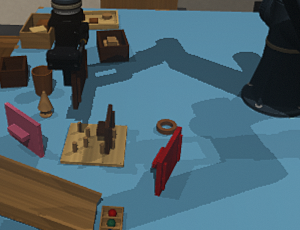

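```bash
python3 -c "
from h import *
T=Rdown(-90)@R.from_rotvec([0,.5,0]).as_matrix()
to([.60,0,.2],T)
T=Rdown(-90)@R.from_rotvec([0,.87,0]).as_matrix()
to([.60,0,.2],T)"
```

```text
t10.90 row [-2.233  6.965  1.391] [-0.002  0.501  0.001] | g [0.6101 0.279  0.236 ] q [0.262 0.596 1.313 0.002 1.233 1.83 ] w0.0697 f30.0 [-0.  -0.1 -1. ]
t10.90 row [-3.4    6.965  2.347] [-0.002  0.871  0.001] | g [0.6101 0.279  0.236 ] q [0.262 0.596 1.313 0.002 1.233 1.83 ] w0.0697 f30.0 [-0.  -0.1 -1. ]
```

Emit:
{"method": "move_arm", "body": {
  "commands": [
    [[0,3,0,0,0,0],[0,6.97,0,0,0,0],[0,6.97,0,0,0,0],[0,6.97,0,0,0,0],[0,6.97,0,0,0,0],[-0.6,6.97,0.3,0,0.15,0],[-1.3,6.97,0.7,0,0.33,0],[-2.23,6.97,1.39,0,0.5,0],[-2.8,6.97,1.8,0,0.68,0],[-3.4,6.97,2.35,0,0.87,0],[-3.4,6.97,2.35,0,0.87,0],[-3.4,6.97,2.35,0,0.87,0]]
  ]
}}

```text
time: 12.4
position: [0.5006, 0.0151, 0.3213]
tool_rot: [0.944, 0.028, 0.32, -0.075]
ft_force: [-0.9, 0.6, -0.0]
grip_width: 0.0694
grip_force: 30.0
```

```bash
python3 - <<'E'
from h import *
T=Rdown(-90)@R.from_rotvec([0,.87,0]).as_matrix()
to([.60,0,.07],T)
c=camera("side");W=pts(c);np.savez("s6.npz",**c)
cv2.imwrite("pics/s6.png",cv2.resize(c["pixels"][60:300,160:420],None,fx=2,fy=2))
E
```

```text
t12.40 row [-2.73   0.757  2.405] [-0.159  0.216 -0.013] | g [0.599  0.0411 0.1927] q [-0.274  0.469  2.022  1.415  0.324 -0.068] w0.0694 f30.0 [-0.9  0.6 -0. ]
```

View pics/s6.png

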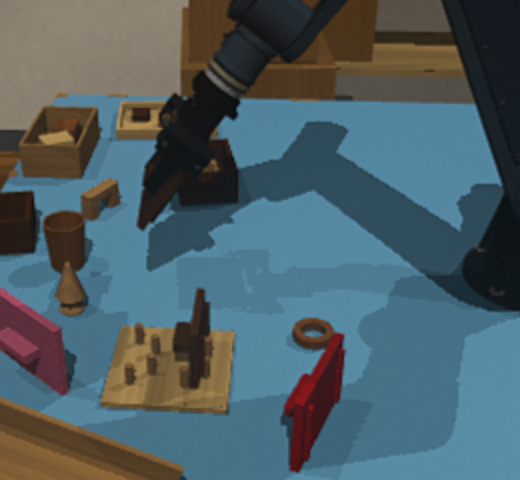

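```bash
python3 - <<'E'
from h import *
for a in (.87,1.2):
    T=Rdown(-90)@R.from_rotvec([0,a,0]).as_matrix()
    to([.61,0,.19],T)
E
```

```text
t12.45 row [-0.67   0.416  0.202] [-0.159  0.218 -0.013] | g [0.5976 0.0413 0.1917] q [-0.274  0.47   2.026  1.422  0.324 -0.076] w0.0697 f30.0 [-1.9  0.7 -3.1]
t12.45 row [-1.919  0.491  0.699] [-0.157  0.547 -0.04 ] | g [0.5976 0.0413 0.1917] q [-0.274  0.47   2.026  1.422  0.324 -0.076] w0.0697 f30.0 [-1.9  0.7 -3.1]
```

Emit:
{"method": "move_arm", "body": {
  "commands": [
    [[-0.67,0.42,0.2,-0.16,0.218,-0.013],[-0.67,0.42,0.2,-0.16,0.218,-0.013],[-0.67,0.42,0.2,-0.16,0.218,-0.013],[-0.67,0.42,0.2,-0.16,0.218,-0.013],[-1.3,0.45,0.45,-0.16,0.38,-0.026],[-1.9,0.49,0.7,-0.157,0.547,-0.04],[-1.9,0.49,0.7,-0.157,0.547,-0.04],[-1.9,0.49,0.7,-0.157,0.547,-0.04]]
  ]
}}

```text
time: 13.45
position: [0.4597, -0.0001, 0.2501]
tool_rot: [0.826, -0.0, 0.563, -0.001]
ft_force: [-0.4, -0.6, -0.9]
grip_width: 0.0697
grip_force: 30.0
```

```bash
python3 - <<'E'
from h import *
for a in (1.2,1.35):
    T=Rdown(-90)@R.from_rotvec([0,a,0]).as_matrix()
    to([.61,0,.1],T)
E
```

```text
t13.45 row [-2.134  0.003  0.769] [-0.002  0.003 -0.002] | g [6.124e-01 2.000e-04 1.902e-01] q [-0.329  0.775  2.293  2.8    1.127 -1.541] w0.0697 f30.0 [-0.4 -0.6 -0.9]
t13.45 row [-2.747  0.004  0.817] [-0.002  0.153 -0.002] | g [6.124e-01 2.000e-04 1.902e-01] q [-0.329  0.775  2.293  2.8    1.127 -1.541] w0.0697 f30.0 [-0.4 -0.6 -0.9]
```

```bash
python3 - <<'E'
from h import *
for a,z in ((1.2,.12),(1.35,.06)):
    T=Rdown(-90)@R.from_rotvec([0,a,0]).as_matrix()
    to([.64,0,z],T)
E
```

```text
t13.45 row [-1.395  0.003  1.285] [-0.002  0.003 -0.002] | g [6.124e-01 2.000e-04 1.902e-01] q [-0.329  0.775  2.293  2.8    1.127 -1.541] w0.0697 f30.0 [-0.4 -0.6 -0.9]
t13.45 row [-3.404  0.008  1.881] [-0.002  0.153 -0.002] | g [6.124e-01 2.000e-04 1.902e-01] q [-0.329  0.775  2.293  2.8    1.127 -1.541] w0.0697 f30.0 [-0.4 -0.6 -0.9]
```

Emit:
{"method": "move_arm", "body": {
  "commands": [
    [[-0.7,0,0.7,0,0,0],[-1.4,0,1.28,0,0,0],[-2.2,0,1.5,0,0.08,0],[-3.0,0,1.78,0,0.15,0],[-3.4,0,1.88,0,0.153,0],[-3.4,0,1.88,0,0.153,0],[-3.4,0,1.88,0,0.153,0]]
  ]
}}

```text
time: 14.32
position: [0.482, -0.0006, 0.0991]
tool_rot: [0.778, 0.001, 0.628, 0.0]
ft_force: [1.5, -0.1, -2.2]
grip_width: 0.0699
grip_force: 30.0
```

```bash
python3 - <<'E'
from h import *
T=Rdown(-90)@R.from_rotvec([0,1.35,0]).as_matrix()
to([.64,0,.043],T)
c=camera("side");W=pts(c);np.savez("s7.npz",**c)
cv2.imwrite("pics/s7.png",cv2.resize(c["pixels"][90:270,160:400],None,fx=3,fy=3))
E
```

```text
t14.32 row [-0.504 -0.015  0.057] [-0.001 -0.008  0.001] | g [ 6.423e-01 -4.000e-04  6.450e-02] q [-0.314  1.221  2.173  2.834  1.598 -1.649] w0.0699 f30.0 [ 1.5 -0.1 -2.2]
```

View pics/s7.png

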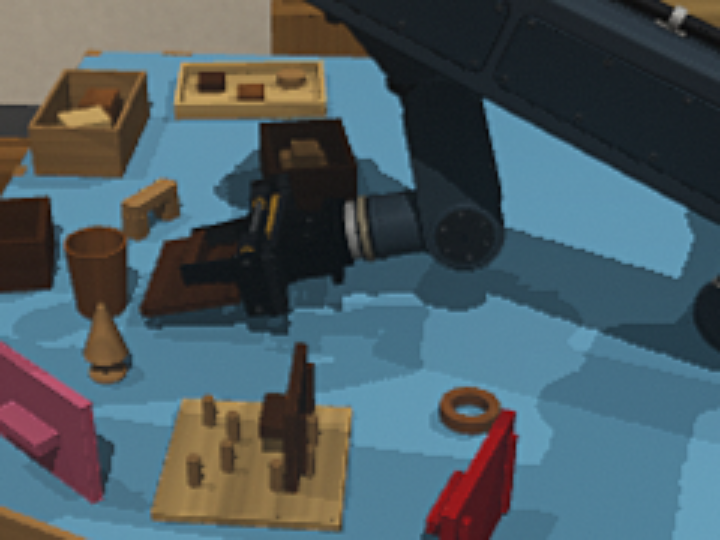

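The roof is held with its handle up, inclined about 13° just above the table, centred near (230,270) in the crop. I'll set it down.

Emit:
{"method": "move_arm", "body": {
  "commands": [
    [[-0.25,0,0.03,0,0,0],[-0.5,0,0.06,0,-0.008,0],[-0.5,0,0.06,0,-0.008,0],[-0.5,0,0.06,0,-0.008,0]]
  ],
  "squeeze": 15
}}

```text
time: 14.88
position: [0.4797, -0.0008, 0.0781]
tool_rot: [0.781, 0.001, 0.624, 0.001]
ft_force: [-0.4, -0.0, -0.5]
grip_width: 0.07
grip_force: 15.0
```

```bash
python3 - <<'E'
from h import *
T=Rdown(-90)@R.from_rotvec([0,1.35,0]).as_matrix()
to([.64,0,.036],T)
E
```

```text
t14.88 row [-0.149 -0.02   0.04 ] [0.001 0.001 0.002] | g [ 0.6397 -0.0009  0.042 ] q [-0.316  1.269  2.157  2.834  1.62  -1.66 ] w0.0700 f15.0 [-0.4 -0.  -0.5]
```

Emit:
{"method": "move_arm", "body": {
  "commands": [
    [[-0.05,0,0.01,0,0,0],[-0.1,0,0.025,0,0,0],[-0.15,0,0.04,0,0,0],[-0.17,0,0.04,0,0,0],[-0.17,0,0.04,0,0,0]]
  ],
  "squeeze": 6
}}

```text
time: 15.5
position: [0.4797, -0.0007, 0.071]
tool_rot: [0.781, 0.001, 0.624, 0.001]
ft_force: [-0.8, 0.8, 0.1]
grip_width: 0.0697
grip_force: 6.0
```

```bash
python3 - <<'E'
from h import *
T=Rdown(-90)@R.from_rotvec([0,1.35,0]).as_matrix()
to([.64,0,.036],T)
for n in("top","side"):
    c=camera(n);W=pts(c)
    m=(W[...,0]>.57)&(W[...,0]<.72)&(abs(W[...,1])<.09)&(W[...,2]>.012)&(W[...,2]<.05)&(c["pixels"][...,0]<90)
    P=W[m];print(n,len(P))
    for x in np.arange(.59,.71,.01):
        k=abs(P[:,0]-x)<.005
        if k.sum()>5: print(round(x,3),k.sum(),np.percentile(P[k,2],[10,50,90]).round(4),np.percentile(P[k,1],[2,98]).round(3))
E
```

```text
t15.50 row [ 0.024 -0.019  0.003] [0.001 0.002 0.002] | g [ 0.6396 -0.0008  0.0348] q [-0.316  1.284  2.15   2.834  1.627 -1.662] w0.0697 f6.0 [-0.8  0.8  0.1]
top 167
0.62 8 [0.0133 0.0181 0.0199] [0.066 0.072]
0.63 10 [0.0152 0.018  0.0195] [0.064 0.072]
0.64 16 [0.0183 0.0208 0.0224] [0.057 0.072]
0.65 18 [0.0165 0.0185 0.0223] [0.057 0.072]
0.66 21 [0.0151 0.0183 0.0227] [0.056 0.072]
0.67 21 [0.0164 0.0186 0.0214] [0.054 0.072]
0.68 20 [0.0161 0.0197 0.0225] [0.053 0.072]
0.69 25 [0.0174 0.0195 0.0224] [0.05  0.072]
0.7 25 [0.0167 0.0189 0.0231] [0.047 0.072]
side 851
0.59 13 [0.0314 0.0433 0.0488] [-0.011  0.088]
0.6 42 [0.0139 0.0195 0.0462] [-0.043  0.075]
0.61 65 [0.017  0.0219 0.047 ] [-0.044  0.074]
0.62 82 [0.0167 0.0208 0.0479] [-0.053  0.077]
0.63 78 [0.0173 0.0215 0.0467] [-0.047  0.074]
0.64 99 [0.0173 0.0294 0.045 ] [-0.042  0.076]
0.65 85 [0.0166 0.0399 0.0458] [-0.04   0.077]
0.66 47 [0.0167 0.0203 0.0446] [-0.039  0.077]
0.67 66 [0.0163 0.0185 0.0208] [-0.071  0.072]
0.68 76 [0.0163 0.018  0.0207] [-0.068  0.074]
0.69 69 [0.0167 0.0186 0.0208] [-0.067  0.077]
0.7 69 [0.016  0.0184 0.0207] [-0.066  0.076]
```

The roof lies flat: its top sits at about 19 mm everywhere. Now to release it and back off.

Emit:
{"method": "move_arm", "body": {
  "commands": [
    [[0,0,0,0,0,0],[0,0,0,0,0,0],[0,0,0,0,0,0],[0,0,-0.5,0,0,0],[0.1,0,-1.2,0,0,0],[0.4,0,-2.0,0,0,0],[1.5,0,-2.0,0,0,0],[3,0,-2,0,0,0],[4,0,-2,0,0,0],[4,0,-2,0,0,0]]
  ],
  "claw": -1
}}

```text
time: 16.85
position: [0.4369, -0.0001, 0.2485]
tool_rot: [0.779, 0.002, 0.627, 0.002]
ft_force: [-0.6, 0.6, -0.6]
grip_width: 0.0871
grip_force: 0.0
```

```bash
python3 - <<'E'
from h import *
c=camera("top");W=pts(c);cv2.imwrite("pics/t8.png",c["pixels"][90:290,170:460])
m=(W[...,0]>.56)&(W[...,0]<.74)&(abs(W[...,1])<.12)
print(rect(W,m,.012,.026),rect(W,m,.038,.06))
for a in (1.2,.6,0):
    T=Rdown(-90)@R.from_rotvec([0,a,0]).as_matrix(); to([.63,0,.25],T)
T=Rdown(0)
to([.63,0,.25],T)
E
```

```text
(812, array([678.1,  17.6]), array([113.6, 181. ]), 34.7, np.float64(0.0196)) (50, array([690. ,  24.7]), array([42.3, 95.1]), 83.5, np.float64(0.0452))
t16.90 row [ 1.747 -0.     0.643] [ 0.001 -0.153  0.004] | g [ 5.971e-01 -3.000e-04  2.113e-01] q [-0.359  0.876  2.372  2.79   1.453 -1.612] w0.0870 f0.0 [-0.5  0.9  0.3]
t16.90 row [3.926 0.007 1.703] [ 0.002 -0.753  0.003] | g [ 5.971e-01 -3.000e-04  2.113e-01] q [-0.359  0.876  2.372  2.79   1.453 -1.612] w0.0870 f0.0 [-0.5  0.9  0.3]
t16.90 row [5.125 0.01  3.809] [ 0.003 -1.353  0.003] | g [ 5.971e-01 -3.000e-04  2.113e-01] q [-0.359  0.876  2.372  2.79   1.453 -1.612] w0.0870 f0.0 [-0.5  0.9  0.3]
t16.90 row [5.125 0.01  3.809] [ 1.049 -1.045 -1.302] | g [ 5.971e-01 -3.000e-04  2.113e-01] q [-0.359  0.876  2.372  2.79   1.453 -1.612] w0.0870 f0.0 [-0.5  0.9  0.3]
```

Emit:
{"method": "move_arm", "body": {
  "commands": [
    [[1.75,0,0.64,0,-0.153,0],[2.5,0,0.95,0,-0.3,0],[3.2,0,1.3,0,-0.5,0],[3.93,0,1.7,0,-0.75,0],[4.3,0,2.2,0,-0.9,0],[4.7,0,2.9,0,-1.1,0],[5.12,0,3.8,0,-1.35,0],[5.12,0,3.8,0,-1.35,0],[5.12,0,3.8,0,-1.35,0],[5.12,0,3.8,0,-1.35,0],[5.12,0,3.8,0,-1.35,0],[5.12,0,3.8,0,-1.35,0]]
  ]
}}

```text
time: 18.4
position: [0.6312, -0.0012, 0.409]
tool_rot: [0.986, 0.029, 0.153, -0.064]
ft_force: [-0.6, 1.2, -0.9]
grip_width: 0.0871
grip_force: 0.0
```

```bash
python3 - <<'E'
from h import *
to([.63,0,.2],Rdown(-90))
c=camera("top");W=pts(c)
m=(W[...,0]>.56)&(W[...,0]<.73)&(abs(W[...,1])<.12)
print(rect(W,m,.014,.024),rect(W,m,.038,.06))
c=camera("wrist");W=pts(c);np.savez("w9.npz",**c);cv2.imwrite("pics/w9.png",c["pixels"])
m=(W[...,0]>.56)&(W[...,0]<.73)&(abs(W[...,1])<.12)
print(rect(W,m,.014,.024),rect(W,m,.038,.05))
E
```

```text
t18.40 row [-0.372  0.101  1.058] [-0.128 -0.308  0.058] | g [0.6802 0.0209 0.2541] q [-0.218  0.489  1.514  0.256  0.884  1.157] w0.0871 f0.0 [-0.6  1.2 -0.9]
(625, array([638.8,  27.8]), array([90.2, 88.9]), 0.1, np.float64(0.0194)) (77, array([648.1,   9.4]), array([45.2, 13.5]), 88.5, np.float64(0.0458))
(4947, array([ 6.493e+02, -2.000e-01]), array([110.2, 150.2]), 0.0, np.float64(0.0197)) (783, array([ 6.494e+02, -4.000e-01]), array([69.9, 16.4]), 89.9, np.float64(0.0455))
```

```bash
python3 - <<'E'
from h import *
to([.6493,-.001,.1],Rdown(-90))
E
```

```text
t18.50 row [-0.72   0.476  3.555] [-0.131 -0.315  0.062] | g [0.6817 0.022  0.2547] q [-0.217  0.489  1.514  0.263  0.879  1.149] w0.0867 f0.0 [0.1 0.2 0.3]
```

Emit:
{"method": "move_arm", "body": {
  "commands": [
    [[-0.1,0.1,0.5,-0.13,-0.315,0.06],[-0.3,0.3,1,-0.13,-0.315,0.06],[-0.5,0.4,2,-0.13,-0.315,0.06],[-0.72,0.47,3.5,-0.13,-0.315,0.06],[-0.72,0.47,3.5,-0.13,-0.315,0.06],[-0.72,0.47,3.5,-0.13,-0.315,0.06],[-0.72,0.47,3.5,-0.13,-0.315,0.06],[-0.72,0.47,3.5,-0.13,-0.315,0.06]]
  ]
}}

```text
time: 19.5
position: [0.6479, -0.0007, 0.271]
tool_rot: [1.0, 0.0, 0.004, -0.0]
ft_force: [-0.0, -0.7, 0.1]
grip_width: 0.087
grip_force: 0.0
```

```bash
python3 - <<'E'
from h import *
to([.6493,-.001,.041],Rdown(-90))
c=camera("wrist");W=pts(c)
m=(W[...,0]>.56)&(W[...,0]<.73)&(abs(W[...,1])<.12)
print(rect(W,m,.014,.024),rect(W,m,.038,.05))
E
```

```text
t19.50 row [0.022 0.008 1.651] [-0.    -0.008  0.001] | g [ 6.492e-01 -6.000e-04  1.070e-01] q [-0.174  0.719  1.479  0.002  0.936  1.395] w0.0870 f0.0 [-0.  -0.7  0.1]
(19143, array([ 6.515e+02, -5.000e-01]), array([150.5, 106.3]), 90.0, np.float64(0.0196)) (2073, array([650.1,  -0.7]), array([15.5, 69.9]), 0.1, np.float64(0.0454))
```

Emit:
{"method": "move_arm", "body": {
  "commands": [
    [[0.02,0,0.8,0,-0.008,0],[0.02,0,1.3,0,-0.008,0],[0.02,0,1.55,0,-0.008,0],[0.02,0,1.65,0,-0.008,0],[0.02,0,1.65,0,-0.008,0],[0.02,0,1.65,0,-0.008,0]]
  ]
}}

```text
time: 20.3
position: [0.6488, -0.0005, 0.2027]
tool_rot: [1.0, 0.0, -0.002, -0.0]
ft_force: [-0.1, -1.0, -0.2]
grip_width: 0.0871
grip_force: 0.0
```

Emit:
{"method": "move_arm", "body": {
  "commands": [
    [[0,0,0,0,0,0],[0,0,0,0,0,0],[0,0,0,0,0,0],[0,0,0,0,0,0]]
  ],
  "claw": 0,
  "squeeze": 40
}}

```text
time: 20.8
position: [0.6485, -0.0005, 0.2022]
tool_rot: [1.0, 0.0, -0.003, -0.0]
ft_force: [-0.6, 0.4, 1.5]
grip_width: 0.0694
grip_force: 40.0
```

```bash
python3 - <<'E'
from h import *
to([.6493,-.001,.041],Rdown(-90))
E
```

```text
t20.80 row [ 0.019  0.012 -0.069] [-0.001  0.005  0.001] | g [ 6.477e-01 -4.000e-04  3.820e-02] q [-0.173  0.82   1.498 -0.     0.829  1.397] w0.0694 f40.0 [-0.6  0.4  1.5]
```

Emit:
{"method": "move_arm", "body": {
  "commands": [
    [[0,0,-0.4,0,0,0],[0,0,-1.2,0,0,0],[0,0,-2.4,0,0,0],[0,0,-3,0,0,0],[0,0,-3,0,0,0],[0,0,-3,0,0,0]]
  ]
}}

```text
time: 21.55
position: [0.6485, -0.0005, 0.3213]
tool_rot: [1.0, 0.0, -0.004, -0.001]
ft_force: [-0.7, 0.8, -1.8]
grip_width: 0.0694
grip_force: 40.0
```

```bash
python3 - <<'E'
from h import *
to([.5511,-.2863,.155],Rdown(-78.6))
E
```

```text
t21.55 row [-2.438  7.145  0.066] [-0.002  0.007 -0.198] | g [ 6.473e-01 -3.000e-04  1.573e-01] q [-0.173  0.656  1.442  0.     1.051  1.397] w0.0694 f40.0 [-0.7  0.8 -1.8]
```

Emit:
{"method": "move_arm", "body": {
  "commands": [
    [[-1,3,0,0,0.007,-0.1],[-2.44,7.14,0,0,0.007,-0.198],[-2.44,7.14,0,0,0.007,-0.198],[-2.44,7.14,0,0,0.007,-0.198],[-2.44,7.14,0,0,0.007,-0.198],[-2.44,7.14,0,0,0.007,-0.198],[-2.44,7.14,0.5,0,0.007,-0.198],[-2.44,7.14,0.5,0,0.007,-0.198]]
  ]
}}

```text
time: 22.55
position: [0.5508, -0.2847, 0.2995]
tool_rot: [0.995, 0.099, -0.002, -0.003]
ft_force: [0.5, -0.7, -1.4]
grip_width: 0.0697
grip_force: 40.0
```

```bash
python3 - <<'E'
from h import *
to([.5511,-.2863,.1],Rdown(-78.6))
for n in("top","wrist"):
    c=camera(n);W=pts(c)
    m=(abs(W[...,0]-.552)<.11)&(abs(W[...,1]+.286)<.11)&(c["pixels"][...,0]<110)
    if n=="wrist":
        print("slab",rect(W,m,.105,.122));cv2.imwrite("pics/w10.png",c["pixels"]);np.savez("w10.npz",**c)
        print(np.percentile(W[m&(W[...,2]<.122)&(W[...,2]>.05)],[5,50,95],axis=0).round(3))
    else: print("rim seen top",rect(W,m,.06,.069),rect(W,m,.1,.122))
E
```

```text
t22.55 row [0.003 0.047 0.888] [-0.007  0.002  0.   ] | g [ 0.5501 -0.2836  0.1355] q [-0.658  0.651  1.534  0.003  0.963  0.712] w0.0697 f40.0 [ 0.5 -0.7 -1.4]
rim seen top (141, array([ 538.5, -218.9]), array([109.5,  11. ]), 11.9, np.float64(0.0638)) (428, array([ 579.7, -253.3]), array([ 89., 182.]), 46.5, np.float64(0.1166))
slab (28292, array([ 552.6, -284.2]), array([110.8, 149.3]), 11.4, np.float64(0.118))
[[ 0.507 -0.345  0.065]
 [ 0.58  -0.281  0.118]
 [ 0.612 -0.214  0.119]]
```

View pics/w10.png

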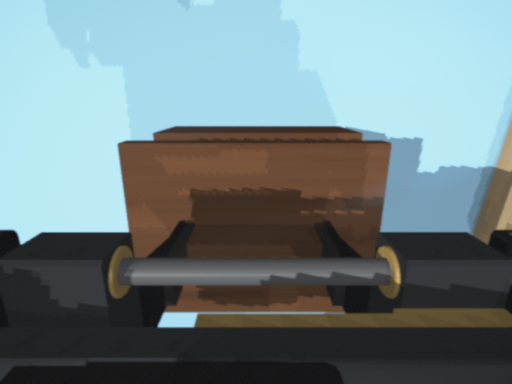

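The roof sits square over the garage, with the garage's far wall at rows 127–140. Slab and garage centres agree within about 2 mm, so I'll lower it with a small correction.

Emit:
{"method": "move_arm", "body": {
  "commands": [
    [[0,0.04,0.2,-0.007,0.002,0],[0,0.04,0.4,-0.007,0.002,0],[0,0.04,0.6,-0.007,0.002,0],[0,0.04,0.7,-0.007,0.002,0],[0,0.04,0.7,-0.007,0.002,0]]
  ]
}}

```text
time: 23.28
position: [0.5518, -0.2877, 0.2738]
tool_rot: [0.995, 0.099, 0.002, 0.002]
ft_force: [-0.6, 0.1, -1.0]
grip_width: 0.0696
grip_force: 40.0
```

```bash
python3 - <<'E'
from h import *
to([.5503,-.2857,.0945],Rdown(-78.6))
c=camera("wrist");W=pts(c)
m=(abs(W[...,0]-.552)<.11)&(abs(W[...,1]+.286)<.11)&(c["pixels"][...,0]<110)
print("slab",rect(W,m,.08,.122))
E
```

```text
t23.27 row [-0.028 -0.059  0.383] [ 0.005 -0.003 -0.001] | g [ 0.5525 -0.2884  0.1098] q [-6.600e-01  6.880e-01  1.547e+00 -1.000e-03  9.010e-01  7.130e-01] w0.0696 f40.0 [-0.6  0.1 -1. ]
slab (33470, array([ 554.6, -288.5]), array([110. , 149.1]), 11.4, np.float64(0.0915))
```

Emit:
{"method": "move_arm", "body": {
  "commands": [
    [[-0.035,-0.06,0.0,0.005,-0.003,0],[-0.035,-0.06,0.1,0.005,-0.003,0],[-0.035,-0.06,0.2,0.005,-0.003,0],[-0.035,-0.06,0.28,0.005,-0.003,0],[-0.035,-0.06,0.34,0.005,-0.003,0],[-0.035,-0.06,0.37,0.005,-0.003,0],[-0.035,-0.06,0.37,0.005,-0.003,0]]
  ]
}}

```text
time: 24.2
position: [0.5501, -0.2857, 0.2596]
tool_rot: [0.995, 0.099, 0.0, 0.0]
ft_force: [-0.1, -1.0, -0.2]
grip_width: 0.0698
grip_force: 40.0
```

```bash
python3 - <<'E'
from h import *
to([.5503,-.2857,.0945],Rdown(-78.6))
c=camera("wrist");W=pts(c)
m=(abs(W[...,0]-.552)<.11)&(abs(W[...,1]+.286)<.11)&(c["pixels"][...,0]<110)
print("slab",rect(W,m,.07,.085))
k=m&(W[...,2]>.07)&(W[...,2]<.088);P=W[k];P=P[P[:,0]>.555]
print(np.linalg.lstsq(np.c_[P[:,:2]-[.5526,-.286],np.ones(len(P))],P[:,2],rcond=None)[0].round(4))
E
```

```text
t24.20 row [0.004 0.    0.026] [ 0.001 -0.001 -0.   ] | g [ 0.5503 -0.2858  0.0956] q [-0.659  0.707  1.559  0.     0.875  0.713] w0.0698 f40.0 [-0.1 -1.  -0.2]
slab (28475, array([ 552.4, -286. ]), array([109.7, 149. ]), 11.4, np.float64(0.077))
[-0.0257 -0.0045  0.078 ]
```

Emit:
{"method": "move_arm", "body": {
  "commands": [
    [[0,0,0.02,0,0,0],[0,0,0.035,0,0,0],[0,0,0.05,0,0,0],[0,0,0.05,0,0,0]]
  ]
}}

```text
time: 24.75
position: [0.5502, -0.2857, 0.2592]
tool_rot: [0.995, 0.099, 0.001, 0.0]
ft_force: [-1.4, 0.3, 9.8]
grip_width: 0.0695
grip_force: 40.0
```

Emit:
{"method": "move_arm", "body": {
  "commands": [
    [[0,0,0,0,0,0],[0,0,0,0,0,0],[0,0,0,0,0,0],[0,0,-0.5,0,0,0],[0,0,-1.5,0,0,0],[0,0,-3,0,0,0],[0,0,-4.5,0,0,0],[0,0,-4.5,0,0,0],[0,0,-4.5,0,0,0]]
  ],
  "claw": -1
}}

```text
time: 25.88
position: [0.5496, -0.2853, 0.4367]
tool_rot: [0.995, 0.099, 0.0, -0.0]
ft_force: [-0.3, 0.6, -0.7]
grip_width: 0.087
grip_force: 0.0
```

```bash
python3 - <<'E'
from h import *
to([.5503,-.2857,.0945],Rdown(-78.6))
for n in("wrist","top","side"):
    c=camera(n);W=pts(c)
    m=(abs(W[...,0]-.552)<.11)&(abs(W[...,1]+.286)<.11)&(c["pixels"][...,0]<110)
    print(n,rect(W,m,.07,.085))
    k=m&(W[...,2]>.07)&(W[...,2]<.086);P=W[k]
    A=np.c_[P[:,:2]-[.5526,-.286],np.ones(len(P))];print(np.linalg.lstsq(A,P[:,2],rcond=None)[0].round(4))
    if n=="side": cv2.imwrite("pics/s11.png",cv2.resize(c["pixels"][90:290,140:400],None,fx=3,fy=3))
E
```

```text
t25.88 row [0.014 0.016 4.456] [-0. -0. -0.] | g [ 0.5496 -0.2852  0.2727] q [-6.590e-01  4.870e-01  1.411e+00  1.000e-03  1.244e+00  7.130e-01] w0.0870 f0.0 [-0.3  0.6 -0.7]
wrist (10566, array([ 552.9, -285.4]), array([108.6, 148.7]), 11.4, np.float64(0.0766))
[-0.0007  0.0003  0.0767]
top (1152, array([ 551.3, -286.5]), array([109.8, 151.1]), 11.3, np.float64(0.0764))
[ 0.0026 -0.0005  0.0764]
side (477, array([ 553.5, -285.6]), array([110.5, 162.9]), 11.0, np.float64(0.0753))
[ 0.0022 -0.0038  0.0755]
```

View pics/s11.png

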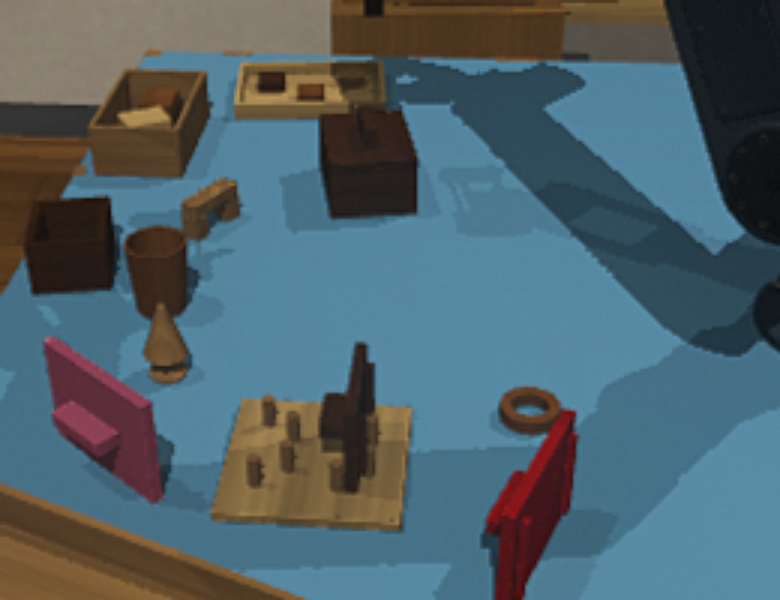

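The roof lies level on the garage at (367,165). Its top is at 76.5 mm (76 expected) with slope under 0.003, and nothing else has moved.

```bash
python3 -c "
from rig import *
print(hand_in())"
```

```text
the job is handed in; nothing more can be done
None
```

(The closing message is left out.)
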